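Slide the top ground plate off the stack onto the green rest

ROBOT

A 6-joint arm with a two-finger parallel gripper is mounted at the origin on a cart in front of the work surface, level with it; the furniture and walls round the work are solid. World frame = base frame: x ahead of the robot, y to its left, z up, the work surface at z = 0. Lengths are in mm, angles in rad, forces in N, time in s.
With the tool pointing down it reaches from about 275 to 1000 mm from the base axis. Payload 8.4 kg.
Tool frame: the origin (TCP) lies where the fingers leave the gripper's body, on its centre line; the fingertips stand 73 mm ahead of it and the grasp point (between the pads) lies 54 mm ahead of it (grip_point_offset is the distance from the TCP to the grasp point, in mm); z points along the fingers, y is the direction in which the jaws open and shut (so a half turn about z gives the same grasp; the last joint's range is limited). The gripper opens to 85 mm and grips with 20 to 120 N. Pads are 22 mm wide; open, the fingers measure 114 mm over their backs; the gripper's body (76 mm by 85 mm) begins 54 mm behind the grasp point. The pads swing forward as they close: fully open they stand 13 mm farther back than shut.
Start: joints at [-1.19, 0.353, 1.633, -0, 1.155, -0.002], TCP at [233.448, -579.768, 303.881] pointing down, gripper open.
Joint ranges: [-2.63, 2.63], [-0.92, 2.1], [0.06, 2.66], [-1.3, 4.44], [0, 2.69], [-3.02, 3.02]. Speed limits (rad/s): [2.22, 2.22, 2.79, 3.14, 3.14, 3.14].

INTERFACE

Orientations are given as [roll, pitch, yaw] about the fixed x, y, z axes, in that order (R = Rz(yaw) Ry(pitch) Rx(roll)).
In Python, from rig import sense, grab_frame, sign_off, grip_point_offset gives the robot as it stands. The module is installed in compiled form; this text tells all that it offers.
- The arm moves only by the tool drive_tool, never from a script. Its argument "targets" is one flat list of numbers, 7 for each row, row after row: the shift along the tool's x, y, z in m, then the turn, a rotation vector about the tool's x, y, z in rad, then the opening, from 0 (shut) to 1 (fully open). In form: [tx, ty, tz, wx, wy, wz, grip, tx, ty, tz, wx, wy, wz, grip, ...]. A call has 1 to 12 rows; each row is the pose to reach, as a shift and turn from the pose commanded when the call began, along the tool's axes at that moment; what a row does not reach only later rows make up. A row lasts 1/12 s, in which the tool goes at most 41.7 mm and 7.16 degrees, less where a joint would pass 70% of its speed; a pose out of reach is approached as far as the arm can. A call with a gripper value outside its range is refused whole. The fingers move at their own pace and stop on an object; "force" is the grip in N (left out, the last holds). Time passes only in rows, so rows that repeat a pose let the fingers close. It gives the time, the measured TCP pose, the force and the opening at its end, in the units of the state.
- sense(): the state, without advancing time (a new reading comes with each control period).
- grab_frame(name): name is "scene" or "top" or "wrist"; returns a dict with "color" (420x560x3 uint8, blue, green, red), "vertical_fov" (degrees; the focal length in pixels is half the picture's height over the tangent of half this angle, whatever the lens; pixels are square), "cx", "cy" (the principal point, pixels), "k1" (the pictures are not rectified: a ray, as slopes to the right and down, at radius r is drawn at 1 + k1 r^2 times it, then the intrinsics apply), "world_from_camera" (4x4, takes a point from camera to world coordinates). Camera axes: x right, y down, z forward; pixel columns grow to the right and rows downward; lengths in mm; the calibration is good to about 2 mm. A picture is of the moment at which its call begins. There is no depth.
- sign_off(): hands the job in, once; it reports no verdict.
The state is a dict: "clock": time; "qpos": joint angles; "qvel": joint speeds; "joint_efforts": joint torques, N m; "eef_pos": TCP position; "tcp_rot": TCP orientation; "contact_force": force on the tool from outside, world axes, zero at the start; "wrist_torque": the same for the moment, N m; "opening": opening from 0.0 (shut) to 1.0 (fully open).
Only numpy, scipy, OpenCV 4.12 (cv2) and the standard library are available. Lean on these libraries where they do the work, as an engineer would, in place of code of your own. Each camera call takes 0.05 s, during which the arm holds its last target. There are 200 camera calls.

TASK

Three ground steel plates lie stacked between a green and a red rest. By its black handle, slide the top plate sideways off the stack onto the green rest, without lifting it clear and without shifting the two plates below. Leave it lying flat on the green rest, centred and square with it, and let go.

Things in the scene. Friction and masses are not known exactly. Their poses are not given: they have to be found in the camera images.
- plate_handle (a point): Centre of the black bar handle fixed on the top plate: grip 40 mm along x, 14 mm thick along y (pinch across y), 4 to 44 mm above the plate's upper face, on a 54 x 24 x 4 mm flange. The point is over the plate's middle, 26 mm above its upper face, 38 mm above its underside. Bright steel plate, 100 (x) x 80 (y) x 12 mm, 0.4 to 0.65 kg, lying loose on the stack; z up.
- plate_middle: Loose steel plate directly under the top one, same 100 x 80 x 12 mm, 0.5 kg, no handle; origin at the centre of its underside, x along its 100 mm side, z up.
- plate_bottom: Loose steel plate at the bottom of the stack, like the middle one; it lies on a fixed 10 mm plywood board. Origin at the centre of its underside.
- green_rest: Fixed low rest with a green top, 110 (x) x 90 (y) x 22 mm, on the stack's board, about 100 mm from the stack along its +y or -y (varies; a like rest with a red top is on the other side). Origin at the centre of its underside, z up. Its flat top, without lip, is 2 mm lower than the underside of the top plate on the stack; gap to the stack 8 to 22 mm.

How it is judged:
By the outcome, as a careful person would: the job done as asked, in the order asked, and still so for the second after the job is handed in, with the robot touching nothing.
It also fails if it takes over 29 s, if anything falls off the work surface, if the arm or the gripper's body presses on something with over 40 N, if the wrist force passes 120 N, or if a joint passes its speed limit or range.

## Working session

There is one attempt and no reset: what is moved stays moved. The work goes in short steps, Python scripts to look and compute and a tool call to move; the robot and the scene stay as the last step left them, time stands still between calls to the robot, and variables do not carry over. Pictures are saved under pics/ and viewed, about 8 in all and at most 12, crops included, and the job is handed in when it is done.

Besides the shell and the picture viewer there is one more tool, called after ">>>" by a JSON object that holds its "fn" and its "kwargs", one argument or row to a line. drive_tool: Moves the arm, as the interface text tells. Its arguments: {"type":"object","properties":{"targets":{"type":"array"},"force":{"type":"number"}},"required":["targets"]}

```bash
mkdir -p pics; cat > h.py <<'E'
import numpy as np, cv2
from rig import sense, grab_frame, sign_off, grip_point_offset
def ray(f,u,v):
    H=f["color"].shape[0]; F=H/2/np.tan(np.radians(f["vertical_fov"])/2)
    d=np.array([(u-f["cx"])/F,(v-f["cy"])/F]); s=d.copy()
    for _ in range(20): s=d/(1+f["k1"]*(s@s))
    T=np.array(f["world_from_camera"]); r=T[:3,:3]@np.array([s[0],s[1],1]); return T[:3,3],r
def onz(f,u,v,z):
    o,r=ray(f,u,v); return o+r*(z-o[2])/r[2]
E
python3 - <<'E'
from h import *
s=sense(); print({k:np.round(v,3) for k,v in s.items()}, grip_point_offset)
ims=[]
for n in("scene","top","wrist"):
    f=grab_frame(n); cv2.imwrite(f"pics/{n}0.png",f["color"]); print(n,np.round(f["world_from_camera"],2).tolist(),f["vertical_fov"],f["k1"])
E
```

```text
{'clock': np.float64(0.0), 'qpos': array([-1.19 ,  0.354,  1.634,  0.   ,  1.155, -0.002]), 'qvel': array([-0.   ,  0.001, -0.002,  0.001,  0.   , -0.001]), 'joint_efforts': array([ 5.0000e-03, -6.0524e+01, -3.4207e+01,  0.0000e+00,  9.0000e-03,
        0.0000e+00]), 'eef_pos': array([ 233.314, -579.421,  303.153]), 'tcp_rot': array([-3.14 , -0.   ,  0.383]), 'contact_force': array([ 0.661, -0.517, -0.034]), 'wrist_torque': array([-0.008,  0.049,  0.028]), 'opening': np.float64(0.996)} 53.900000000000006
scene [[0.76, -0.31, 0.56, 42.71], [-0.64, -0.38, 0.66, -567.34], [0.01, -0.87, -0.49, 518.51], [0.0, 0.0, 0.0, 1.0]] 45.65864271267073 0.03383892650463439
top [[0.0, -0.99, 0.15, 415.94], [-1.0, -0.0, -0.02, 3.94], [0.02, -0.15, -0.99, 926.91], [0.0, 0.0, 0.0, 1.0]] 46.42071734760548 -0.0009993969609505592
wrist [[0.37, -0.88, -0.28, 305.44], [-0.93, -0.36, -0.11, -549.48], [-0.0, 0.3, -0.95, 372.49], [0.0, 0.0, 0.0, 1.0]] 68.39838494387632 -0.01162286736447281
```

View pics/top0.png

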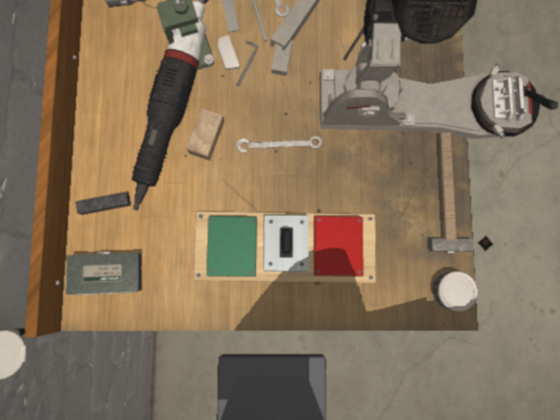

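View pics/scene0.png

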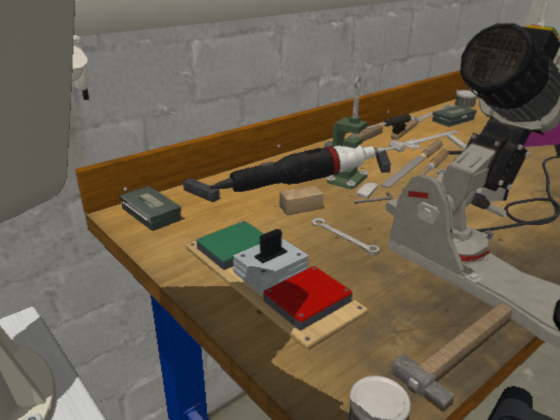

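The top view shows the green rest at about (232,246), the stack at (286,243) with its handle at (286,242), and the red rest at (339,246). Green is on the +y side.

```bash
cat >> h.py <<'E'
def rect(f,mask,z,near=None):
    mask=cv2.morphologyEx(mask,cv2.MORPH_OPEN,np.ones((3,3)))
    cs,_=cv2.findContours(mask,cv2.RETR_EXTERNAL,cv2.CHAIN_APPROX_NONE)
    cs=[c for c in cs if cv2.contourArea(c)>60]
    c=max(cs,key=cv2.contourArea) if near is None else min(cs,key=lambda c:np.hypot(*(c[:,0].mean(0)-near)))
    P=np.array([onz(f,u,v,z)[:2] for u,v in c[:,0]],np.float32)
    return cv2.minAreaRect(P), c[:,0].mean(0)
def green(f):
    h=cv2.cvtColor(f["color"],cv2.COLOR_BGR2HSV); return cv2.inRange(h,(65,110,40),(90,255,255))
def red(f):
    h=cv2.cvtColor(f["color"],cv2.COLOR_BGR2HSV); return cv2.inRange(h,(0,180,80),(8,255,255))|cv2.inRange(h,(172,180,80),(180,255,255))
E
python3 - <<'E'
from h import *
f=grab_frame("top")
print("green",rect(f,green(f),32,(232,246)));print("red",rect(f,red(f),32,(339,246)))
g=cv2.inRange(f["color"],(0,0,0),(60,60,60)); h=cv2.cvtColor(f["color"],cv2.COLOR_BGR2HSV)
print("flange",rect(f,g,50,(286,242)))
st=cv2.inRange(h,(0,0,120),(180,50,255)); print("plate",rect(f,st,46,(286,242)))
E
```

```text
Traceback (most recent call last):
  File "h.py", line 14, in rect
    c=max(cs,key=cv2.contourArea) if near is None else min(cs,key=lambda c:np.hypot(*(c[:,0].mean(0)-near)))
                                                       ~~~^^^^^^^^^^^^^^^^^^^^^^^^^^^^^^^^^^^^^^^^^^^^^^^^^^
ValueError: min() iterable argument is empty
```

```bash
python3 - <<'E'
from h import *
f=grab_frame("top"); h=cv2.cvtColor(f["color"],cv2.COLOR_BGR2HSV)
print(h[246,[225,232,245]],h[246,[330,339]],h[242,[287]],h[225,[275,287,297]],h[250,272])
try:
  g=cv2.inRange(h,(60,80,30),(95,255,255));print("green",rect(f,g,32,(232,246)))
  print("red",rect(f,red(f),32,(339,246)))
  print("flange",rect(f,cv2.inRange(f["color"],(0,0,0),(60,60,60)),50,(286,242)))
  print("plate",rect(f,cv2.inRange(h,(0,0,120),(180,50,255)),46,(286,242)))
except Exception as e: print(e)
E
```

```text
[[ 72  97 129]
 [ 72  95 131]
 [ 71  91 131]] [[  2 195 182]
 [  1 191 180]] [[30  5 52]] [[ 25   8 202]
 [ 36   7 184]
 [ 35   7 209]] [ 35   7 207]
green (((479.3189392089844, 75.62741088867188), (103.9721450805664, 85.18716430664062), 0.115975521504879), array([231.38071066, 245.67005076]))
red (((480.0725402832031, -119.28929138183594), (84.99405670166016, 104.83834838867188), 89.50117492675781), array([336.83913043, 247.79565217]))
flange (((485.1492919921875, -23.18918228149414), (48.46470642089844, 18.00204086303711), 0.08144436776638031), array([285.87323944, 241.71830986]))
plate (((483.1287536621094, -23.213340759277344), (100.93600463867188, 79.05033874511719), 0.37098968029022217), array([284.22826087, 240.95652174]))
```

>>> {"fn": "drive_tool", "kwargs": {
  "targets": [0.012, -0.012, 0, 0, 0, 0.016, 1, 0.034, -0.033, 0, 0, 0, 0.048, 1, 0.06, -0.058, 0, 0, 0, 0.09, 1, 0.086, -0.083, 0, 0, 0, 0.13, 1, 0.112, -0.108, 0, 0, 0, 0.17, 1, 0.138, -0.133, 0, 0, 0, 0.21, 1, 0.164, -0.158, 0, 0, 0, 0.25, 1, 0.19, -0.183, 0, 0, 0, 0.29, 1, 0.212, -0.204, 0, 0, 0, 0.33, 1, 0.23, -0.221, 0, 0, 0, 0.36, 1, 0.24, -0.231, 0, 0, 0, 0.383, 1, 0.24, -0.231, 0, 0, 0, 0.383, 1]
}}

```text
clock: 1.25
eef_pos: [370.5, -273.6, 303.9]
tcp_rot: [-3.141, -0.0, 0.001]
contact_force: [-0.4, -0.8, -0.0]
opening: 1.0
```

>>> {"fn": "drive_tool", "kwargs": {
  "targets": [0.006, -0.012, 0.003, 0, 0, 0, 1, 0.018, -0.038, 0.008, 0, 0, 0, 1, 0.032, -0.07, 0.015, 0, 0, 0, 1, 0.046, -0.102, 0.022, 0, 0, 0, 1, 0.06, -0.134, 0.029, 0, 0, 0, 1, 0.074, -0.166, 0.036, 0, 0, 0, 1, 0.088, -0.198, 0.043, 0, 0, 0, 1, 0.1, -0.224, 0.049, 0, 0, 0, 1, 0.109, -0.242, 0.053, 0, 0, 0, 1, 0.113, -0.25, 0.054, 0, 0, 0, 1, 0.113, -0.25, 0.054, 0, 0, 0, 1]
}}

```text
clock: 2.17
eef_pos: [483.5, -25.2, 249.6]
tcp_rot: [3.142, 0.0, 0.002]
contact_force: [-1.2, -0.2, 0.4]
opening: 1.003
```

```bash
python3 - <<'E'
from h import *
f=grab_frame("wrist"); cv2.imwrite("pics/w1.png",f["color"]); np.save("w1.npy",f,allow_pickle=True)
print(np.round(sense()["eef_pos"],1),np.round(sense()["tcp_rot"],4),np.round(f["world_from_camera"],2).tolist())
E
```

```text
[483.  -26.1 249.8] [3.1412e+00 5.0000e-04 1.5000e-03] [[0.0, -0.95, -0.31, 561.24], [-1.0, -0.0, 0.0, -24.02], [-0.0, 0.31, -0.95, 318.83], [0.0, 0.0, 0.0, 1.0]]
```

View pics/w1.png

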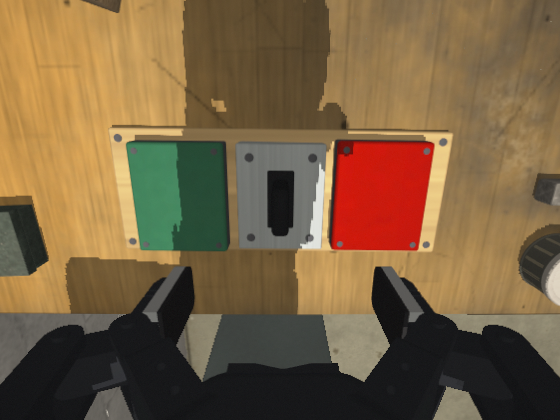

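The wrist view shows the green rest at cols 128–229, rows 141–250. The plate is at cols 236–326, rows 143–248, with the handle at about (281,200). Next I'll measure these.

```bash
cat > m.py <<'E'
from h import *
def measure(f,pz=46):
    h=cv2.cvtColor(f["color"],cv2.COLOR_BGR2HSV)
    g=cv2.inRange(h,(62,75,25),(95,255,255)); r=red(f)
    fl=cv2.inRange(h,(0,0,0),(180,255,50)); fl[300:]=0
    out={}
    for n,m,z,near in(("green",g,32,(180,195)),("red",r,32,(382,195)),("flange",fl,pz+4,(281,200))):
        try:
            (c,s,a),px=rect(f,m,z,near); out[n]=np.round([*c,*s,a],2)
        except Exception as e: out[n]=e
    return out
if __name__=="__main__":
    f=np.load("w1.npy",allow_pickle=True).item(); print(measure(f))
    h=cv2.cvtColor(f["color"],cv2.COLOR_BGR2HSV); st=cv2.inRange(h,(0,0,90),(180,45,255)); 
    st[300:]=0; print("plate",rect(f,st,46,(281,195)))
    print(h[195,232:242].tolist(), h[195,320:332].tolist(), h[200,262:300,2])
E
python3 m.py
```

```text
{'green': array([480.59,  75.99,  88.64, 108.14,  89.38]), 'red': array([ 481.38, -117.25,   88.88,  107.93,   89.5 ]), 'flange': array([480.78, -21.83,  22.54,  60.81,  89.24])}
plate (((485.5722351074219, -21.5213623046875), (78.96113586425781, 100.19099426269531), 89.5311050415039), array([280.16533333, 194.25066667]))
[[18, 116, 134], [18, 116, 134], [18, 117, 133], [18, 115, 133], [19, 117, 133], [21, 32, 113], [42, 11, 115], [42, 11, 117], [48, 11, 117], [42, 11, 116]] [[40, 7, 226], [40, 7, 226], [40, 7, 227], [30, 12, 205], [19, 95, 226], [20, 112, 230], [20, 112, 230], [20, 111, 230], [20, 113, 231], [20, 112, 230], [20, 112, 231], [19, 107, 126]] [112 113 114 115 116  68  29  21  22  21  21  20  19  22  23  22  22  25
  22  24  23  24  21  21  21  21  18  21  23  23  23  51 108 116 118 117
 116 115]
```

>>> {"fn": "drive_tool", "kwargs": {
  "targets": [0.001, -0.001, 0.005, 0, 0, 0.01, 1, 0.0025, -0.0035, 0.017, 0, 0, 0.01, 1, 0.0025, -0.0035, 0.034, 0, 0, 0.01, 1, 0.0025, -0.0035, 0.051, 0, 0, 0.01, 1, 0.0025, -0.0035, 0.068, 0, 0, 0.01, 1, 0.0025, -0.0035, 0.084, 0, 0, 0.01, 1, 0.0025, -0.0035, 0.098, 0, 0, 0.01, 1, 0.0025, -0.0035, 0.108, 0, 0, 0.01, 1, 0.0025, -0.0035, 0.116, 0, 0, 0.01, 1, 0.0025, -0.0035, 0.12, 0, 0, 0.01, 1, 0.0025, -0.0035, 0.122, 0, 0, 0.01, 1, 0.0025, -0.0035, 0.122, 0, 0, 0.01, 1],
  "force": 40
}}

```text
clock: 3.22
eef_pos: [485.4, -22.6, 127.9]
tcp_rot: [3.142, 0.0, -0.011]
contact_force: [-0.6, 0.0, 0.1]
opening: 1.003
```

```bash
python3 - <<'E'
from h import *
f=grab_frame("wrist"); cv2.imwrite("pics/w2.png",f["color"]); np.save("w2.npy",f,allow_pickle=True)
s=sense();print(np.round(s["eef_pos"],1),np.round(s["tcp_rot"],4),s["contact_force"],np.round(f["world_from_camera"],2).tolist(),f["cx"],f["cy"])
f=grab_frame("top"); np.save("t2.npy",f,allow_pickle=True)
E
```

```text
[485.6 -22.5 128.2] [ 3.1415e+00 -5.0000e-04 -1.0400e-02] [-0.26314659 -0.25825712  0.78331387] [[-0.01, -0.95, -0.3, 563.11], [-1.0, 0.01, 0.0, -22.4], [-0.0, 0.3, -0.95, 197.16], [0.0, 0.0, 0.0, 1.0]] 282.6853723313622 209.96260508603265
```

View pics/w2.png

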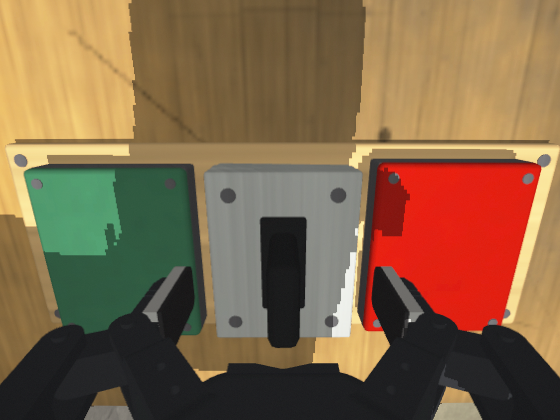

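The fingers straddle the handle centrally: their inner edges are at columns 192 and 373, and the handle is at about column 283. I'll close now.

>>> {"fn": "drive_tool", "kwargs": {
  "targets": [0, 0, 0, 0, 0, 0, 0.6, 0, 0, 0, 0, 0, 0, 0.4, 0, 0, 0, 0, 0, 0, 0.25, 0, 0, 0, 0, 0, 0, 0.15, 0, 0, 0, 0, 0, 0, 0.08, 0, 0, 0, 0, 0, 0, 0, 0, 0, 0, 0, 0, 0, 0, 0, 0, 0, 0, 0, 0, 0, 0, 0, 0, 0, 0, 0, 0],
  "force": 50
}}

```text
clock: 4.07
eef_pos: [485.4, -22.4, 128.0]
tcp_rot: [-3.142, -0.0, -0.01]
contact_force: [-1.4, -0.3, 3.1]
opening: 0.155
```

```bash
python3 - <<'E'
from h import *
f=grab_frame("wrist"); cv2.imwrite("pics/w3.png",f["color"]); np.save("w3.npy",f,allow_pickle=True)
s=sense();print(s["clock"],np.round(s["eef_pos"],1),np.round(s["tcp_rot"],4),s["contact_force"],s["wrist_torque"],s["opening"])
E
```

```text
4.1167 [485.4 -22.4 128. ] [ 3.1416e+00 -1.0000e-04 -1.0200e-02] [-0.44798846 -0.58987695  4.04692884] [0.0623826  0.11364963 0.01616485] 0.1606368472678584
```

View pics/w3.png

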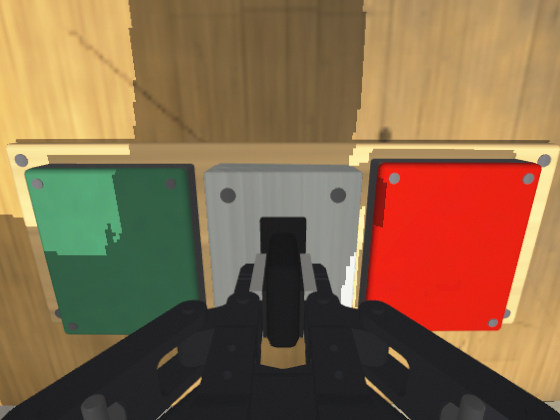

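The pads hold the handle (opening 0.155, about 13 mm), and the plate hasn't moved. Before sliding, I'll get a second estimate of the shift from the edges in the close view.

```bash
cat > e.py <<'E'
from h import *
def edges(f,mask,z,pz_rows,cols):
    """outer edges of the mask: left/right over rows, top over cols -> world line fits"""
    L=[];R=[];T=[]
    for v in pz_rows:
        u=np.flatnonzero(mask[v]); L.append(onz(f,u[0]-.5,v,z)); R.append(onz(f,u[-1]+.5,v,z))
    for c in cols:
        T.append(onz(f,c,np.flatnonzero(mask[:,c])[0]-.5,z))
    L,R,T=map(np.array,(L,R,T))
    fit=lambda a,b:np.polyfit(a,b,1)
    l,r,t=fit(L[:,0],L[:,1]),fit(R[:,0],R[:,1]),fit(T[:,1],T[:,0])
    return dict(yawL=np.degrees(l[0]),yawR=np.degrees(r[0]),yawT=-np.degrees(t[0]),yL=np.polyval(l,481),yR=np.polyval(r,481),xT=np.polyval(t,T[:,1].mean()))
def keep(m,seed):
    n,lab=cv2.connectedComponents(cv2.morphologyEx(m,cv2.MORPH_OPEN,np.ones((3,3)))); return (lab==lab[seed[1],seed[0]]).astype(np.uint8)
E
python3 - <<'E'
from e import *
f=np.load("w2.npy",allow_pickle=True).item(); h=cv2.cvtColor(f["color"],cv2.COLOR_BGR2HSV)
print(h[158:180,120].tolist()); print(h[158:180,250].tolist()); print(h[220,185:225].tolist())
g=keep(cv2.inRange(h,(62,75,60),(95,255,255)),(150,220))
st=keep(cv2.inRange(h,(0,0,100),(180,45,255)),(235,220))
for n,m,z,rows,cols in(("g",g,32,range(190,255),range(45,185)),("p",st,46,range(190,300),range(220,350))):
    print(n,{k:round(float(v),2) for k,v in edges(f,m,z,rows,cols).items()})
E
```

```text
[[19, 113, 153], [18, 112, 155], [18, 114, 157], [18, 112, 159], [19, 112, 161], [17, 103, 136], [15, 9, 58], [150, 4, 58], [0, 4, 60], [73, 29, 62], [72, 99, 72], [71, 116, 81], [72, 112, 84], [72, 116, 86], [72, 116, 88], [72, 117, 87], [72, 119, 88], [73, 117, 87], [74, 119, 86], [72, 119, 88], [72, 120, 87], [72, 117, 87]]
[[18, 114, 161], [18, 114, 163], [18, 114, 164], [18, 113, 165], [18, 114, 166], [19, 75, 139], [45, 9, 108], [42, 12, 109], [40, 7, 108], [45, 9, 110], [42, 11, 114], [42, 11, 113], [45, 9, 111], [38, 9, 112], [45, 8, 123], [42, 10, 134], [45, 8, 135], [40, 11, 136], [40, 11, 137], [36, 9, 137], [45, 11, 138], [40, 11, 137]]
[[72, 117, 85], [72, 118, 84], [73, 116, 81], [73, 114, 78], [72, 117, 72], [72, 113, 68], [73, 32, 56], [0, 0, 52], [120, 5, 50], [0, 5, 51], [0, 5, 52], [0, 0, 52], [150, 10, 53], [17, 79, 100], [18, 109, 159], [18, 113, 173], [18, 114, 172], [18, 113, 173], [18, 112, 173], [18, 112, 173], [18, 112, 173], [18, 112, 173], [20, 51, 145], [34, 13, 133], [36, 9, 136], [42, 9, 140], [48, 9, 142], [42, 9, 140], [42, 9, 140], [38, 7, 138], [45, 11, 139], [42, 9, 138], [48, 9, 139], [45, 7, 139], [36, 9, 139], [36, 9, 140], [40, 11, 140], [45, 7, 140], [36, 9, 141], [42, 9, 142]]
g {'yawL': -1.35, 'yawR': -0.69, 'yawT': -0.81, 'yL': 120.44, 'yR': 31.01, 'xT': 535.32}
p {'yawL': -0.5, 'yawR': -0.41, 'yawT': -1.34, 'yL': 17.86, 'yR': -60.79, 'xT': 538.41}
```

>>> {"fn": "drive_tool", "kwargs": {
  "targets": [0, 0, -0.0003, 0, 0, 0, 0, 0, 0, -0.0003, 0, 0, 0, 0]
}}

```text
clock: 4.28
eef_pos: [485.2, -22.4, 128.0]
tcp_rot: [-3.142, 0.0, -0.01]
contact_force: [0.8, 0.4, -1.6]
opening: 0.153
```

>>> {"fn": "drive_tool", "kwargs": {
  "targets": [-0.0001, -0.001, 0, 0, 0, 0, 0, -0.0002, -0.004, 0, 0, 0, 0, 0, -0.0005, -0.008, 0, 0, 0, 0, 0, -0.0007, -0.012, 0, 0, 0, 0, 0, -0.0009, -0.016, 0, 0, 0, 0, 0, -0.0011, -0.02, 0, 0, 0, 0, 0, -0.0014, -0.024, 0, 0, 0, 0, 0, -0.0016, -0.028, 0, 0, 0, 0, 0, -0.0018, -0.032, 0, 0, 0, 0, 0, -0.002, -0.036, 0, 0, 0, 0, 0, -0.0022, -0.039, 0, 0, 0, 0, 0, -0.0023, -0.04, 0, 0, 0, 0, 0]
}}

```text
clock: 5.28
eef_pos: [483.4, 18.2, 128.1]
tcp_rot: [-3.142, 0.0, -0.01]
contact_force: [0.1, -0.1, -3.6]
opening: 0.158
```

```bash
python3 - <<'E'
from h import *
f=grab_frame("wrist"); cv2.imwrite("pics/w4.png",f["color"]); np.save("w4.npy",f,allow_pickle=True)
s=sense();print(s["clock"],np.round(s["eef_pos"],1),np.round(s["tcp_rot"],4),s["contact_force"],s["wrist_torque"],s["opening"])
E
```

```text
5.3333 [483.4  18.1 128.2] [-3.1415e+00  1.0000e-04 -9.9000e-03] [-1.0408771  -0.31404192 -3.79579305] [-0.02010892  0.0520228   0.00417536] 0.16133882322589793
```

View pics/w4.png

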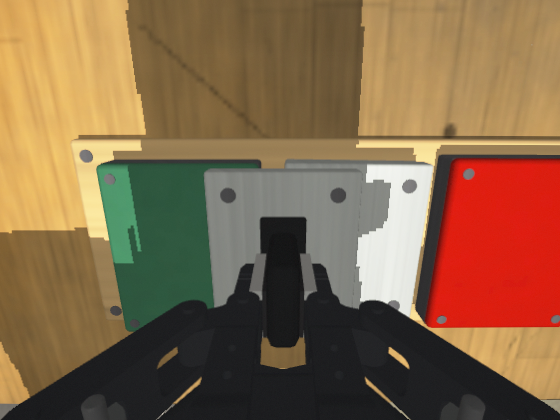

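The middle plate is still in line with the board. The upward load has crept to −3.6 N, so I'll lower 0.15 mm to stay in light contact. I'll slide until the trailing edge clears the stack, then ease down onto the rest.

>>> {"fn": "drive_tool", "kwargs": {
  "targets": [0, 0, 0.00015, 0, 0, 0, 0, -0.0002, -0.003, 0.00015, 0, 0, 0, 0, -0.0004, -0.007, 0.00015, 0, 0, 0, 0, -0.0006, -0.011, 0.00015, 0, 0, 0, 0, -0.0009, -0.016, 0.00015, 0, 0, 0, 0, -0.0012, -0.021, 0.00015, 0, 0, 0, 0, -0.0014, -0.026, 0.00015, 0, 0, 0, 0, -0.0017, -0.031, 0.00015, 0, 0, 0, 0, -0.002, -0.036, 0.00015, 0, 0, 0, 0, -0.0023, -0.041, 0.00015, 0, 0, 0, 0, -0.0025, -0.045, 0.00015, 0, 0, 0, 0, -0.0025, -0.045, 0.00015, 0, 0, 0, 0]
}}

```text
clock: 6.33
eef_pos: [481.4, 63.4, 128.1]
tcp_rot: [-3.141, -0.0, -0.01]
contact_force: [-0.1, -0.5, -4.6]
opening: 0.157
```

>>> {"fn": "drive_tool", "kwargs": {
  "targets": [0, 0, 0.0005, 0, 0, 0, 0, 0, 0, 0.001, 0, 0, 0, 0, 0, 0, 0.0014, 0, 0, 0, 0, 0, 0, 0.0016, 0, 0, 0, 0, 0, 0, 0.0016, 0, 0, 0, 0]
}}

```text
clock: 6.75
eef_pos: [481.4, 62.5, 126.4]
tcp_rot: [3.142, 0.0, -0.01]
contact_force: [0.1, -0.7, -3.7]
opening: 0.153
```

```bash
python3 - <<'E'
from h import *
f=grab_frame("wrist"); cv2.imwrite("pics/w5.png",f["color"]); np.save("w5.npy",f,allow_pickle=True)
s=sense();print(s["clock"],np.round(s["eef_pos"],1),np.round(s["tcp_rot"],4),s["contact_force"],s["wrist_torque"],s["opening"])
E
```

```text
6.8 [481.4  62.5 126.4] [ 3.1416e+00  1.0000e-04 -1.0500e-02] [-0.21363564 -0.75699759 -4.21053337] [ 0.05005231  0.01160379 -0.00108979] 0.15890378474967992
```

View pics/w5.png

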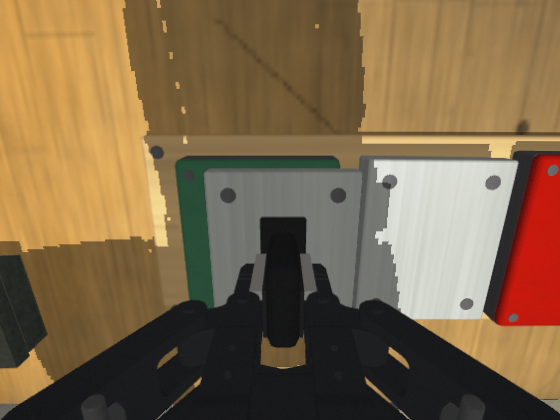

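```bash
cat > q.py <<'E'
import sys
from e import *
f=np.load(sys.argv[1],allow_pickle=True).item(); h=cv2.cvtColor(f["color"],cv2.COLOR_BGR2HSV)
g=keep(cv2.inRange(h,(62,75,40),(95,255,255)),eval(sys.argv[2]))
L=np.array([onz(f,np.flatnonzero(g[v])[0]-.5,v,32) for v in range(195,290)])
l=np.polyfit(L[:,0],L[:,1],1)
cols=range(eval(sys.argv[2])[0]+25,325); T=np.array([onz(f,c,np.flatnonzero(g[:,c])[0]-.5,32) for c in cols]); t=np.polyfit(T[:,1],T[:,0],1)
print("green yaw",np.degrees(l[0]),-np.degrees(t[0])," centre",np.polyval(t,75)-55,np.polyval(l,481)-45)
st=keep(cv2.inRange(h,(0,0,80),(180,45,255)),(225,215)); zp=44
P=np.array([onz(f,np.flatnonzero(st[v])[0]-.5,v,zp) for v in range(195,290)]); p=np.polyfit(P[:,0],P[:,1],1)
# far top edge of plate: bright step along column
T=[]
for c in range(225,350):
    col=h[160:190,c,2].astype(int); d=np.diff(cv2.blur(col.astype(np.float32).reshape(-1,1),(1,3)).ravel()); T.append(onz(f,c,160+np.argmax(d[8:])+8+.5,zp))
print(h[160:190,260,2].tolist()); T=np.array(T); t=np.polyfit(T[:,1],T[:,0],1)
print("plate yaw",np.degrees(p[0]),-np.degrees(t[0])," centre",np.polyval(t,T[:,1].mean())-50,np.polyval(p,481)-40)
E
python3 q.py w5.npy "(195,215)"
```

```text
green yaw -0.6575509846700517 -0.6516818941779531  centre 480.3791777651893 75.8407476105648
[68, 70, 72, 75, 75, 77, 76, 75, 84, 93, 93, 99, 113, 120, 123, 123, 124, 124, 123, 123, 124, 123, 124, 123, 124, 124, 124, 123, 123, 122]
plate yaw -0.6221941983416017 -0.6123172918696493  centre 480.5897998098271 63.21954589623435
```

>>> {"fn": "drive_tool", "kwargs": {
  "targets": [0, -0.001, 0.0001, 0, 0, 0, 0, -0.0001, -0.004, 0.0002, 0, 0, 0, 0, -0.0002, -0.007, 0.0003, 0, 0, 0, 0, -0.0003, -0.01, 0.0003, 0, 0, 0, 0, -0.0003, -0.0122, 0.0003, 0, 0, 0, 0, -0.0003, -0.0126, 0.0003, 0, 0, 0, 0, -0.0003, -0.0126, 0.0003, 0, 0, 0, 0]
}}

```text
clock: 7.38
eef_pos: [481.2, 75.6, 126.1]
tcp_rot: [3.142, -0.0, -0.01]
contact_force: [1.2, 0.2, -4.4]
opening: 0.154
```

```bash
python3 - <<'E'
from h import *
f=grab_frame("wrist"); cv2.imwrite("pics/w6.png",f["color"]); np.save("w6.npy",f,allow_pickle=True)
s=sense();print(s["clock"],np.round(s["eef_pos"],1),np.round(s["tcp_rot"],4),s["contact_force"],s["wrist_torque"])
E
python3 q.py w6.npy "(195,215)" || python3 q.py w6.npy "(200,215)"
```

```text
7.4333 [481.2  75.4 126.1] [ 3.1416  0.     -0.0098] [ 0.20072847  0.52972381 -4.49088625] [-0.01298079  0.03101373  0.00983308]
green yaw -16.95966024553362 -0.6450034871334157  centre 552.8438904335571 198.50051408095513
[69, 72, 74, 75, 76, 76, 76, 76, 84, 91, 93, 99, 112, 120, 122, 123, 123, 123, 123, 123, 122, 124, 123, 123, 123, 123, 122, 123, 122, 123]
plate yaw -0.6003233610653371 -0.6550430973549268  centre 480.50706064663984 76.2288761744218
```

>>> {"fn": "drive_tool", "kwargs": {
  "targets": [0, 0, 0.0002, 0, 0, 0, 0, 0, 0, 0.0004, 0, 0, 0, 0, 0, 0, 0.0004, 0, 0, 0, 0]
}}

```text
clock: 7.68
eef_pos: [481.2, 75.3, 126.0]
tcp_rot: [-3.141, -0.0, -0.01]
contact_force: [-2.3, -0.2, 3.2]
opening: 0.158
```

>>> {"fn": "drive_tool", "kwargs": {
  "targets": [0, 0, 0.0001, 0, 0, 0, 0, 0, 0, 0.0002, 0, 0, 0, 0, 0, 0, 0.0002, 0, 0, 0, 0]
}}

```text
clock: 7.93
eef_pos: [481.2, 75.3, 126.0]
tcp_rot: [-3.141, -0.0, -0.01]
contact_force: [-3.8, 0.9, 7.2]
opening: 0.152
```

```bash
sed -i 's/,(195,290))/,(195,290))/' q.py; python3 - <<'E'
from h import *
f=grab_frame("wrist"); cv2.imwrite("pics/w7.png",f["color"]); np.save("w7.npy",f,allow_pickle=True)
h=cv2.cvtColor(f["color"],cv2.COLOR_BGR2HSV); print(h[215,190:215].tolist())
s=sense();print(s["clock"],np.round(s["eef_pos"],1),np.round(s["tcp_rot"],4),s["contact_force"])
E
python3 q.py w7.npy "(202,215)"
```

```text
[[18, 115, 144], [18, 115, 144], [18, 116, 145], [18, 115, 144], [18, 114, 145], [18, 114, 145], [18, 115, 144], [18, 113, 144], [18, 115, 144], [18, 115, 144], [18, 115, 144], [18, 113, 144], [29, 82, 93], [68, 94, 73], [72, 120, 72], [71, 124, 76], [68, 82, 78], [51, 17, 103], [36, 11, 115], [40, 13, 119], [42, 11, 120], [42, 11, 121], [38, 9, 120], [42, 11, 119], [42, 11, 119]]
7.9833 [481.2  75.3 126. ] [-3.1414 -0.     -0.0104] [-3.56745528  1.26204604  7.18539849]
green yaw -17.00245325130535 -0.677036829973223  centre 552.806515735687 198.18652330825415
[69, 73, 74, 75, 75, 75, 76, 77, 85, 91, 93, 98, 112, 120, 122, 123, 123, 123, 123, 122, 123, 122, 123, 124, 122, 124, 122, 122, 123, 123]
plate yaw -0.6136851424547473 -0.7752806086462996  centre 480.54848685425463 75.99444104094617
```

It's down on the rest (+7 N), at (480.5, 76.0) against the rest's (480.4, 75.8), with yaw matching. I'll take off the preload, let go and rise.

>>> {"fn": "drive_tool", "kwargs": {
  "targets": [0, 0, -0.0002, 0, 0, 0, 0, 0, 0, -0.0004, 0, 0, 0, 0, 0, 0, -0.0004, 0, 0, 0, 0.2, 0, 0, -0.0004, 0, 0, 0, 0.3, 0, 0, -0.0004, 0, 0, 0, 0.45, 0, 0, -0.0004, 0, 0, 0, 0.6, 0, 0, -0.0004, 0, 0, 0, 0.7, 0, 0, -0.0004, 0, 0, 0, 0.7]
}}

```text
clock: 8.65
eef_pos: [481.3, 75.3, 125.9]
tcp_rot: [-3.142, -0.0, -0.01]
contact_force: [0.2, -0.3, 0.2]
opening: 0.698
```

>>> {"fn": "drive_tool", "kwargs": {
  "targets": [0, 0, -0.004, 0, 0, 0, 0.7, 0, 0, -0.014, 0, 0, 0, 0.7, 0, 0, -0.028, 0, 0, 0, 0.7, 0, 0, -0.044, 0, 0, 0, 0.7, 0, 0, -0.06, 0, 0, 0, 0.7, 0, 0, -0.076, 0, 0, 0, 0.7, 0, 0, -0.092, 0, 0, 0, 0.7, 0, 0, -0.106, 0, 0, 0, 0.7, 0, 0, -0.116, 0, 0, 0, 0.7, 0, 0, -0.12, 0, 0, 0, 0.7, 0, 0, -0.12, 0, 0, 0, 0.7]
}}

```text
clock: 9.57
eef_pos: [481.7, 75.3, 247.1]
tcp_rot: [-3.141, -0.002, -0.01]
contact_force: [0.5, 0.8, 0.4]
opening: 0.703
```

```bash
python3 - <<'E'
from h import *
f=grab_frame("wrist"); cv2.imwrite("pics/w8.png",f["color"]); np.save("w8.npy",f,allow_pickle=True)
s=sense();print(s["clock"],np.round(s["eef_pos"],1),s["contact_force"],s["opening"])
h=cv2.cvtColor(f["color"],cv2.COLOR_BGR2HSV); st=cv2.inRange(h,(0,0,80),(180,45,255)); st[300:]=0
g=cv2.inRange(h,(62,60,25),(95,255,255)); 
print("top plate",rect(f,st,44,(281,195)));print("middle",rect(f,st,34,(370,195)))
print("red",rect(f,red(f),32,(470,195)))
E
```

```text
9.6167 [481.3  75.3 246.2] [ 0.60678118  0.13844538 -0.38954501] 0.7008271645273156
top plate (((481.4964904785156, 76.58309173583984), (79.31401824951172, 98.8968734741211), 89.3753433227539), array([282.69148936, 197.17553191]))
middle (((484.66546630859375, -20.326183319091797), (79.55552673339844, 99.24694061279297), 89.30638885498047), array([385.43442623, 189.78961749]))
red (((481.40216064453125, -116.14068603515625), (90.02708435058594, 107.6987533569336), 89.28749084472656), array([488.51044084, 190.61020882]))
```

View pics/w8.png

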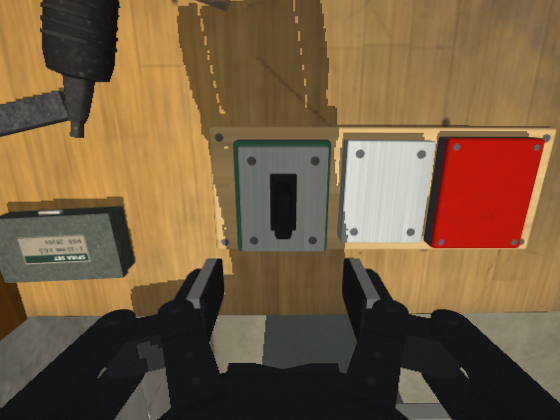

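```bash
python3 - <<'E'
from h import *
f=np.load("w8.npy",allow_pickle=True).item(); h=cv2.cvtColor(f["color"],cv2.COLOR_BGR2HSV)
g=cv2.inRange(h,(62,60,25),(95,255,255))
for v in(160,190,220):
    u=np.flatnonzero(g[v,225:340])+225; st=np.flatnonzero((h[v,225:332,1]<40)&(h[v,225:332,2]>80))+225
    a,b=onz(f,u[0]-.5,v,32),onz(f,u[-1]+.5,v,32); c,d=onz(f,st[0]-.5,v,44),onz(f,st[-1]+.5,v,44)
    print("green y",a[1],b[1],(a+b)[1]/2,"plate y",c[1],d[1],(c+d)[1]/2)
u=245; gv=np.flatnonzero(g[120:260,u])+120; print("green x far",onz(f,u,gv[0]-.5,32)[0], gv[[0,-1]],h[136:152,265].tolist(),h[240:256,265].tolist())
E
```

```text
green y 120.65166722521468 33.30716412676177 76.97941567598822 plate y 116.10563959937612 36.85038257681442 76.47801108809527
green y 121.3460638242866 33.27675476516638 77.31140929472649 plate y 115.78375725262413 36.87404417530925 76.32890071396669
green y 122.09343027885734 34.21136350522954 78.15239689204344 plate y 116.38654280477333 36.890304928695905 76.63842386673461
green x far 534.9571205464478 [141 145] [[19, 116, 121], [18, 116, 123], [18, 116, 127], [17, 101, 98], [71, 42, 49], [73, 111, 60], [72, 124, 66], [72, 122, 69], [73, 124, 70], [73, 84, 73], [64, 25, 81], [40, 8, 97], [42, 12, 108], [45, 9, 109], [42, 12, 109], [45, 9, 109]] [[48, 12, 106], [48, 12, 107], [48, 12, 107], [42, 12, 106], [38, 10, 106], [40, 7, 105], [45, 10, 106], [40, 7, 105], [42, 12, 106], [38, 10, 105], [45, 10, 103], [18, 62, 99], [18, 139, 97], [18, 139, 97], [19, 139, 97], [19, 138, 98]]
```

```bash
python3 -c "
from rig import sign_off; print(sign_off())"
```

```text
the job is handed in; nothing more can be done
None
```

I slid the top plate by its handle about 98 mm sideways (+y) off the stack, eased it about 2 mm down onto the green rest, let go and rose clear. The job was handed in at about 10 s on the robot's clock.

- **Centring:** the last image puts the plate about 1 mm from the rest's centre in x and y. Its yaw of about −0.6° agrees with the rest's.
- **Uncertainty:** on the row nearest the front, the y offset reads 1.5 mm instead of 0.5–1 mm. The edge pixels there are mixed, and the camera calibration is itself only good to about 2 mm.
- **Plates below:** the middle plate sits where the top plate was before the move, relative to the red rest: 95.8 mm now against 95.7 mm in y, and 3.3 mm against 4.2 mm in x. I did not measure the bottom plate on its own; it was hidden under the middle one.
- **Contact during the slide:** the upward load read up to 4.6 N, about the plate's weight, so towards the end it was barely touching the stack. It then crossed the last 13 mm no more than about 0.5 mm above the rest before I set it down.
- **Forces:** every reading I took was 8 N or less, and about zero after release.

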